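Set the crystal ball on its light stand and brighten it three clicks

ROBOT

A 6-joint arm with a two-finger parallel gripper is mounted at the origin on the work surface. World frame = base frame: x ahead of the robot, y to its left, z up, the work surface at z = 0. Lengths are in mm, angles in rad, forces in N, time in s.
With the tool pointing down it reaches from about 350 to 775 mm from the base axis. Payload 7.3 kg.
Tool frame: the origin (TCP) lies between the finger pads; the fingertips stand 22 mm ahead of it and the grasp point (between the pads) lies 3 mm ahead of it; z points along the fingers, x is the direction in which the jaws open and shut, and the axes are right-handed (so a half turn about z gives the same grasp; the last joint's range is limited). The gripper opens to 92 mm and grips with 3 to 60 N. Pads are 19 mm wide; open, the fingers measure 130 mm over their backs; the gripper's body (75 mm by 190 mm) begins 47 mm behind the grasp point.
Start: joints at [1.2, 0.342, 1.524, -0, 1.275, -0.146], TCP at [117.011, 511.812, 248.741] pointing down, gripper open.
Joint ranges: [-2.53, 2.53], [-0.77, 2.02], [0.04, 2.7], [-1, 4.14], [0.28, 2.66], [-3.11, 3.11]. Speed limits (rad/s): [2.57, 2.57, 3.14, 3.14, 3.14, 3.14].

INTERFACE

Orientations are given as [roll, pitch, yaw] about the fixed x, y, z axes, in that order (R = Rz(yaw) Ry(pitch) Rx(roll)).
In Python, from plant import * gives the robot as it stands. The module is installed in compiled form; this text tells all that it offers.
- The arm moves only by the shell command python3 -m handwheel 'ROWS' [OPENING]. ROWS is a JSON object of lists of equal length, an entry for each row: "translation": the shift along the world's x, y, z in units of 15 cm (1.0 is 15 cm), a list of three; "twist": the turn about the world's z in units of 90 degrees (1.0 is 90 degrees). In form: {"translation": [[tx, ty, tz], ...], "twist": [twist, ...]}. A call has exactly 8 rows; each row shifts and turns the pose as measured when the row begins; what a row does not reach is not made up. A row lasts 1/8 s, in which the tool goes at most 62.5 mm and 10.7 degrees, less where a joint would pass 70% of its speed; a pose out of reach is approached as far as the arm can. A call with a number of a shift or a turn outside -1 to 1 is refused whole. A call with a gripper value outside its range is refused whole. OPENING is the closure in counts, from 0 (fully open) to 255 (shut), set as the call begins (- or left out, the last holds). The fingers move at their own pace and stop on an object; the grip force is fixed at half the most. Time passes only in rows, so rows that do not move let the fingers close, or fill a call up. It gives the time, the measured TCP pose, the force and the opening at its end, in the units of the state.
- get_obs(): the state, without advancing time (a new reading comes with each control period).
- capture(name): name is "scene" or "top"; returns a dict with "img" (420x560x3 uint8, red, green, blue), "vertical_fov" (degrees; the focal length in pixels is half the picture's height over the tangent of half this angle, whatever the lens; pixels are square), "cx", "cy" (the principal point, pixels), "world_from_camera" (4x4, takes a point from camera to world coordinates). Camera axes: x right, y up, looking along -z (the intrinsics and any distortion apply to the point x, -y, -z); pixel columns grow to the right and rows downward; lengths in mm; the calibration is good to about 2 mm. A picture is of the moment at which its call begins. There is no depth.
- close_job(): hands the job in, once; it reports no verdict.
Trained networks look in the newest picture that a camera, given by its name, has taken for a name from the list of things; names that differ only in an ending like _2 or _b are one class to them, and where a whole thing is asked for, a point or a joint stands for the part that bears it (a point fixed in the world has none). Each returns a list of dicts, best first, with "score" (0 to 1); they miss things now and then, are a little off and sometimes report something else, mostly with a low value. They report only what shows in the picture. A call takes as long as a camera call.
- search_frame(camera, label): "position" ([x, y, z] in mm, in the coordinates of the camera as it stood for that picture, good to about 4 mm: the middle of the surface that is visible of it).
- spot_point(camera, label): "position" ([x, y, z] in mm, in the coordinates of the camera as it stood for that picture, good to about 4 mm: a listed point, or the origin of a listed thing).
The state is a dict: "time": time; "joint_positions": joint angles; "dq": joint speeds; "tau": joint torques, N m; "tool_pos": TCP position; "tcp_rot": TCP orientation; "contact_force": force on the tool from outside, world axes, zero at the start; "moment": the same for the moment, N m; "grip_width": finger opening in mm.
Only numpy, scipy, OpenCV 4.12 (cv2) and the standard library are available. Lean on these libraries where they do the work, as an engineer would, in place of code of your own. Each camera call takes 0.05 s, during which the arm holds its last target.

TASK

Take the crystal ball out of the olive dish and set it gently into the round recess of its light stand. Turn the stand's light up by exactly three clicks from where it is now, rolling the edge of the knurled wheel towards the longer brass bars. Leave the dish, the glasses, the decanter and the jigger standing where they are.

Things in the scene. Friction and masses are not known exactly. Their poses are not given: they have to be found in the camera images.
- stand: dark wooden light stand, fixed in place: a box 120 mm (its x) by 210 mm (its y) by 50 mm high, origin at the centre of its underside, z up. In its top: a round recess 36 mm across and 10 mm deep (centre at x 0, y +52 mm) over a white lamp lens, and a slot (centre at x 0, y -55 mm) from which the upper part of the dimmer wheel rises. Flush beside the wheel lies a row of six brass bars that get longer towards the stand's +x side: that way is brighter
- seat (a point): centre of the mouth of the round recess, level with the stand's top (50 mm above the table); axes as the stand. The 60 mm ball sinks 6 mm into the recess and rests on its edge with its centre 24 mm above this point
- wheel_top (a point): fixed point of the stand: the highest point of the dimmer wheel, at mid-width, 18 mm above the stand's top and 68 mm above the table; axes as the stand. The wheel is a knurled metal disc standing on edge, 64 mm across and 18 mm wide, axle along the stand's y and 32 mm below this point; it does not sink when pressed
- dimmer (a joint): wheel angle in rad, 0 (dim) to 3.49 (full), growing as the wheel's top rolls towards the stand's +x (brighter). Detents hold it every 0.349 rad (20 degrees, 11.2 mm along the rim): one click. A click takes about 3 N along the rim (press with 6 to 10 N, or the finger slips); past half-way it snaps on, let go sooner it falls back. It starts at rest at 0.35, 0.70 or 1.05
- dimmer_mark (a point): middle of the black index line across the wheel's rim, 32 mm from the axle; it turns with the wheel. At joint value q it stands 1.222 - q rad before the wheel's highest point, on the stand's -x side (past it on the +x side when negative)
- ball_center (a point): centre of the loose crystal ball, clear glass, 60 mm across, 0.22 to 0.36 kg. At the start it rests in the raised well in the middle of the olive dish, its centre 35 mm above the table
- dish: white ceramic olive dish, loose, 148 mm across, rim 16 mm high; in its middle a raised round well (45 mm across, 12 mm high) holding the ball at the start; origin at the centre of its underside
- decanter: empty crystal decanter with a ball stopper, loose, 112 mm across, 244 mm high, origin at the centre of its underside; stays put
- glass_l: stemmed wine glass, loose, 76 mm across, 195 mm high, origin at the centre of its foot; stays put
- glass_r: a second, equal wine glass; stays put
- jigger: steel cocktail jigger, loose, waisted, 45 mm across, 90 mm high, origin at the centre of its underside; stays put

How it is judged:
By the outcome, as a careful person would: the job done as asked, in the order asked, and still so for the second after the job is handed in, with the robot touching nothing.
It also fails if it takes over 61 s, if anything falls off the work surface, if the arm or the gripper's body presses on something with over 40 N, if the wrist force passes 120 N, or if a joint passes its speed limit or range.

## Working session

There is one attempt and no reset: what is moved stays moved. The work goes in short steps, Python scripts to look and compute and a shell command to move; the robot and the scene stay as the last step left them, time stands still between calls to the robot, and variables do not carry over. Pictures are saved under pics/ and viewed, and the job is handed in when it is done.

```bash
mkdir -p pics
cat > h.py <<'E'
from plant import *
import numpy as np, cv2
def w(c,p):
    return (np.array(c["world_from_camera"])@np.r_[p,1])[:3]
def save(c,n):
    cv2.imwrite("pics/"+n,cv2.cvtColor(c["img"],cv2.COLOR_RGB2BGR))
def proj(c,P):
    q=np.linalg.inv(np.array(c["world_from_camera"]))@np.r_[P,1]
    f=210/np.tan(np.radians(c["vertical_fov"])/2)
    return c["cx"]+f*q[0]/-q[2], c["cy"]-f*q[1]/-q[2]
E
python3 - <<'E'
from h import *
np.set_printoptions(precision=1,suppress=True)
o=get_obs();print(o)
for n in("scene","top"):
    c=capture(n);save(c,n+"0.png");print({k:v for k,v in c.items() if k!="img"})
    for l in["stand","seat","wheel_top","dimmer_mark","ball_center","dish","decanter","glass_l","glass_r","jigger"]:
        print(n,l,[(round(d["score"],2),w(c,d["position"])) for d in spot_point(n,l)[:3]])
E
```

```text
{'time': 0.0, 'joint_positions': array([ 1.2,  0.3,  1.5,  0. ,  1.3, -0.1]), 'dq': array([-0., -0., -0., -0., -0.,  0.]), 'tau': array([  0. , -43.1, -24.4,   0.1,   0.1,  -0. ]), 'tool_pos': array([116.8, 511.4, 248. ]), 'tcp_rot': array([-3.1,  0. ,  1.3]), 'contact_force': array([ 0.5, -0.1,  0.5]), 'moment': array([-0.,  0., -0.]), 'grip_width': 91.41283380317661}
{'vertical_fov': 56.23204933997586, 'cx': 284.4559484134606, 'cy': 213.8775189962128, 'world_from_camera': array([[  -0.7,   -0.7,    0.4, 1071.5],
       [   0.8,   -0.6,    0.3,  392.8],
       [   0. ,    0.5,    0.9, 1078.2],
       [   0. ,    0. ,    0. ,    1. ]])}
scene stand [(0.83, array([ 491.5, -132.7,   -1.2]))]
scene seat [(0.79, array([499.6, -86.5,  45.1]))]
scene wheel_top [(0.94, array([ 470.9, -186. ,   68.6]))]
scene dimmer_mark [(0.43, array([ 455.9, -175.6,   65.1]))]
scene ball_center [(0.67, array([554.7, 114.2,  34.2])), (0.18, array([ 453.8, -173.4,   63.3]))]
scene dish [(0.84, array([552.9, 118.3,   1.9]))]
scene decanter [(0.98, array([ 607.7, -492.7,    0.8]))]
scene glass_l [(0.92, array(
[... 418 characters left out ...]
    1. , 1246.2],
       [   0. ,    0. ,    0. ,    1. ]])}
top stand [(0.76, array([ 494.1, -129.2,    0. ]))]
top seat [(0.72, array([744.5,  32. ,  -2.4])), (0.62, array([506.5, -78.9,  50.6]))]
top wheel_top [(0.83, array([ 473.7, -180.6,   71.6])), (0.63, array([735.8, 242.9,   2.6]))]
top dimmer_mark [(0.68, array([ 456.2, -179.7,   65.2]))]
top ball_center [(0.71, array([566.1, 114.9,  35.1]))]
top dish [(0.94, array([558.5, 113.1,  -0.7]))]
top decanter [(0.71, array([ 612.1, -496.3,    2.8]))]
top glass_l [(0.85, array([597.9, 477.5,   0.2])), (0.81, array([733.9, 242.4,   0.6]))]
top glass_r [(0.85, array([597.9, 477.5,   0.2])), (0.81, array([733.9, 242.4,   0.6]))]
top jigger []
```

View pics/scene0.png

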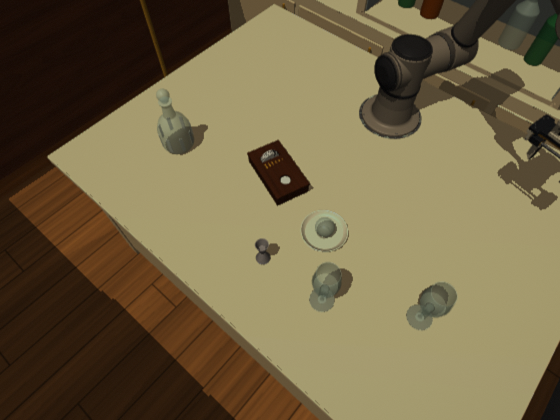

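View pics/top0.png

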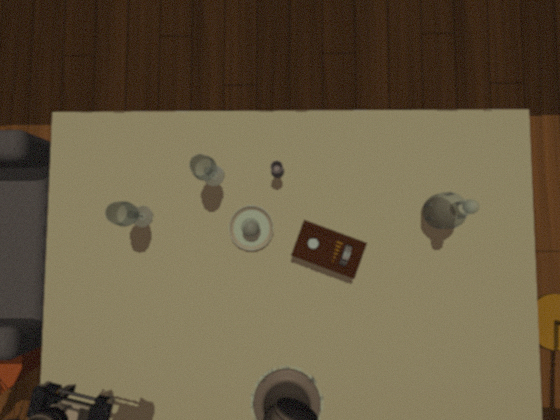

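Run:
```python
import cv2
a=cv2.imread("pics/top0.png");cv2.imwrite("pics/t_st.png",cv2.resize(a[160:290,280:410],(780,600)[0:1]*1+(0,) if 0 else (600,600),interpolation=cv2.INTER_CUBIC))
cv2.imwrite("pics/t_dish.png",cv2.resize(a[160:250,200:290],(540,540),interpolation=cv2.INTER_CUBIC))
```

```text
(no output)
```

View pics/t_st.png

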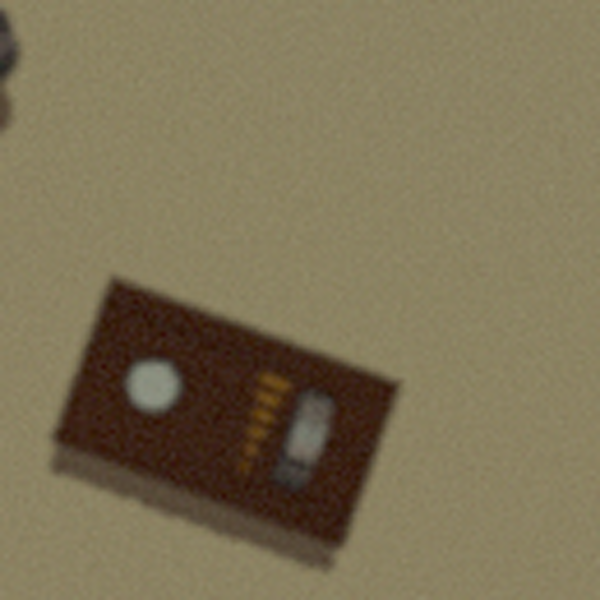

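View pics/t_dish.png

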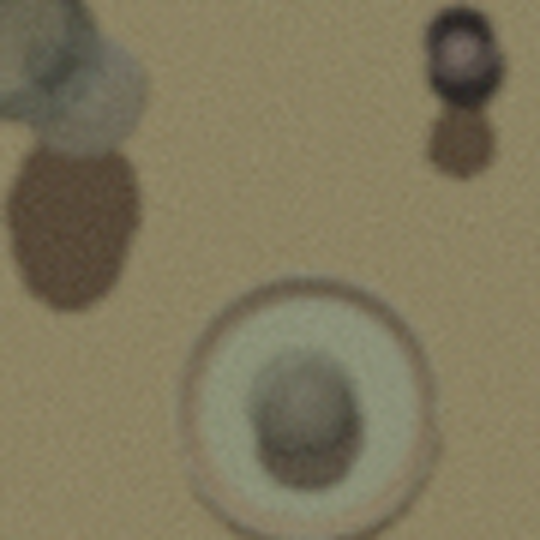

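The top view shows the stand with its corners, the white recess at about (313,243), the wheel at about (346,254) and the ball in the dish at about (251,228). The long bars are on the far (+x) side. Next I'll turn these pixels into positions.

```bash
cat >> h.py <<'E'
def ray(c,u,v,z):
    f=210/np.tan(np.radians(c["vertical_fov"])/2)
    M=np.array(c["world_from_camera"]);d=M[:3,:3]@np.array([(u-c["cx"])/f,-(v-c["cy"])/f,-1]);o=M[:3,3]
    return o+d*(z-o[2])/d[2]
E
python3 - <<'E'
from h import *
np.set_printoptions(precision=1,suppress=True)
c=capture("top")
k=600/130
g=lambda x,y,z:ray(c,280+x/k,160+y/k,z)
cs=[g(*p,50) for p in[(115,278),(398,382),(340,545),(55,440)]]
for p in cs:print(p)
print("cen",np.mean(cs,0),[np.linalg.norm(cs[i]-cs[(i+1)%4]) for i in range(4)])
d=cs[0]+cs[3]-cs[1]-cs[2];yaw=np.arctan2(-d[0],d[1]);e=cs[0]+cs[1]-cs[2]-cs[3];print("yaw",yaw,np.arctan2(e[1],e[0]))
C=np.mean(cs,0)
ex=np.array([np.cos(yaw),np.sin(yaw),0]);ey=np.array([-np.sin(yaw),np.cos(yaw),0])
print("seat",C+52*ey,"wheel",C-55*ey+[0,0,18])
print("lens",g(153,386,42))
print("mark pix",g(291,470,63))
for q in(.35,.7,1.05):
    a=1.222-q;u,v=proj(c,C-55*ey-32*np.sin(a)*ex+[0,0,-14+32*np.cos(a)]);print(q,(u-280)*k,(v-160)*k)
print("ball",ray(c,200+305/6,160+405/6,35),"dish",ray(c,200+310/6,160+413/6,14))
c2=capture("scene")
print([proj(c2,p) for p in cs],proj(c2,[560,114,35]))
for l in["ball_center","dish","seat","wheel_top","stand","dimmer_mark"]:
  for n,cc in(("scene",c2),("top",capture("top"))):
    print(l,n,[(round(d["score"],2),w(cc,d["position"])) for d in spot_point(n,l)[:2]])
a=cv2.imread("pics/scene0.png");cv2.imwrite("pics/s_st.png",cv2.resize(a[130:260,235:365],(780,780)[:2] if 0 else (600,600),interpolation=cv2.INTER_CUBIC))
E
```

```text
[581.2 -58.8  50. ]
[ 511. -250.   50.]
[ 401.6 -209.7   50. ]
[471.2 -17.9  50. ]
cen [ 491.2 -134.1   50. ] [np.float64(203.62317147906083), np.float64(116.5840136753962), np.float64(203.97913234474152), np.float64(117.32213697494355)]
yaw -0.35007168814965206 -0.3544187510228123
seat [509.1 -85.3  50. ] wheel [ 472.4 -185.8   68. ]
lens [507.7 -84.9  42. ]
mark pix [ 452.5 -175.5   63. ]
0.35 292.54744185322716 474.0030751792592
0.7 298.34937807354135 462.662931103317
1.05 304.4466259461938 448.1620374431862
ball [558.4 113.1  35. ] dish [554.5 112.5  14. ]
[(np.float64(275.4532462373055), np.float64(197.65463500879315)), (np.float64(246.37822918518413), np.float64(152.9151365861757)), (np.float64(277.006608350675), np.float64(140.02682342348254)), (np.float64(307.85821491520585), np.float64(182.7828491424096))] (np.float64(323.0803601628252), np.float64(227.3000797981697))
ball_center scene [(0.59, array([554.2, 111.7,  37. ]))]
ball_center top [(0.76, array([565.2, 115.5,  38.1])), (0.5, array([ 457.8, -178.5,   63. ]))]
dish scene [(0.85, array([555.8, 117.5,   1.8]))]
dish top [(0.93, array([563.2, 116.6,  -3.3]))]
seat scene [(0.64, array([498.5, -83.6,  47.4]))]
seat top [(0.84, array([506.8, -81. ,  49.5])), (0.27, array([ 494.9, -133. ,   -0.7]))]
wheel_top scene [(0.6, array([ 469.6, -187.5,   68. ]))]
wheel_top top [(0.81, array([ 472.5, -184.3,   69. ]))]
stand scene [(0.98, array([ 487.5, -134.2,    3.9]))]
stand top [(0.65, array([ 491.4, -130.7,   -1.6]))]
dimmer_mark scene [(0.56, array([ 452.9, -173.5,   66.1]))]
dimmer_mark top [(0.52, array([ 457.4, -176.9,   63.9]))]
```

View pics/s_st.png

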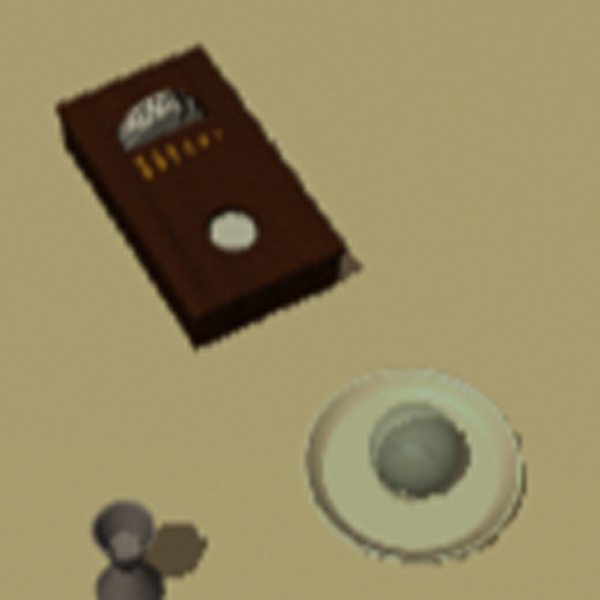

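```bash
cat > fit.py <<'E'
from h import *
from scipy.optimize import minimize
np.set_printoptions(precision=2,suppress=True)
cams={n:capture(n) for n in("scene","top")}
S=8
def sub(u,v): return int(round((u+.5)*S*16)),int(round((v+.5)*S*16))
H,W=420,560
def crop(c,cen,r):
    u,v=proj(c,cen);return int(u)-r,int(v)-r
def hullmask(pts,o,r):
    m=np.zeros((2*r*S,2*r*S),np.uint8)
    P=np.array([((u+.5-o[0])*S*16,(v+.5-o[1])*S*16) for u,v in pts],np.float32)
    h=cv2.convexHull(P).astype(np.int32)
    cv2.fillPoly(m,[h],255,shift=4)
    return cv2.resize(m,(2*r,2*r),interpolation=cv2.INTER_AREA)/255.
def boxpts(c,x,y,a,k):
    R=np.array([[np.cos(a),-np.sin(a)],[np.sin(a),np.cos(a)]])
    return [proj(c,np.r_[np.array([x,y])+R@[sx*60*k,sy*105*k],z]) for sx in(-1,1) for sy in(-1,1) for z in(0,50)]
def run(names,k=1.):
    T=[]
    for n in names:
        c=cams[n];r=55;o=crop(c,[491,-134,40],r)
        im=cv2.GaussianBlur(c["img"],(0,0),.6)[o[1]:o[1]+2*r,o[0]:o[0]+2*r].astype(float)
        g=im[...,1]; m=np.clip((np.median(g)-g)/(np.median(g)-20),0,1)
        sat=im[...,1]/im[...,0]  # shadow has ratio like the table
        tgt=(sat<0.62).astype(np.uint8)
        tgt=cv2.morphologyEx(tgt,cv2.MORPH_OPEN,np.ones((3,3)))
        nl,lab,st,_=cv2.connectedComponentsWithStats(tgt);b=1+np.argmax(st[1:,4]);tgt=(lab==b).astype(np.uint8)
        cs,_=cv2.findContours(tgt,cv2.RETR_EXTERNAL,cv2.CHAIN_APPROX_NONE);cv2.drawContours(tgt,cs,-1,1,-1)
        T.append((c,o,r,tgt.astype(float)))
    f=lambda p:sum(np.abs(hullmask(boxpts(c,p[0],p[1],p[2]/100,p[3]),o,r)-t).sum() for c,o,r,t in T)
    best=min((minimize(f,[491+d,-134+e,-35,1],method="Nelder-Mead",options=dict(initial_simplex=np.array([[491+d,-134+e,-35,1],[496,-134,-35,1],[491,-128,-35,1],[491,-134,-30,1],[491,-134,-35,1.04]]))) for d in(-3,3) for e in (-3,3)),key=lambda r:r.fun)
    x,y,a,k=best.x;a/=100
    print(names,best.x,best.fun,[t[3].sum() for t in T])
    print(" seat",x-52*np.sin(a),y+52*np.cos(a)," wheel",x+55*np.sin(a),y-55*np.cos(a))
run(["scene"]);run(["top"]);run(["scene","top"])
# dish circle
c=cams["top"];
E
python3 fit.py
```

```text
['scene'] [ 485.72 -133.62  -35.11    0.93] 57.88627450980392 [np.float64(2083.0)]
 seat 503.60758223593166 -84.79460425848993  wheel 466.8054428089307 -185.2665034820817
['top'] [ 491.25 -131.89  -35.62    0.92] 86.63529411764706 [np.float64(2200.0)]
 seat 509.3830003709839 -83.15806065721054  wheel 472.066581597219 -183.44008741126555
['scene', 'top'] [ 488.69 -132.59  -35.47    0.92] 246.89803921568628 [np.float64(2083.0), np.float64(2200.0)]
 seat 506.75543190990663 -83.83101780059121  wheel 469.5887387715192 -184.1686324879902
```

```bash
python3 - <<'E'
from h import *
np.set_printoptions(precision=3,suppress=True)
o=get_obs();print(o["time"],o["tool_pos"],o["tcp_rot"])
c=capture("scene")
k=600/130
print("ball",ray(c,235-.5+421/k,130-.5+451/k,35),"dish rim",ray(c,235-.5+416/k,130-.5+466/k,14))
E
python3 -m handwheel '{"translation":[[0.29,-0.26,0],[0.29,-0.26,0],[0.29,-0.26,0],[0.29,-0.26,0],[0.29,-0.26,0],[0.29,-0.26,0],[0.29,-0.26,0],[0.29,-0.26,0]],"twist":[-0.11,-0.11,-0.11,-0.11,-0.11,-0.11,-0.11,-0.11]}' 0
```

```text
2.2 [117.01  511.811 248.73 ] [ 3.142 -0.     1.346]
ball [554.559 119.861  35.   ] dish rim [555.344 118.792  14.   ]
time: 3.25
tool_pos: [471.8, 192.0, 249.8]
tcp_rot: [-3.14, -0.005, -0.073]
contact_force: [0.1, 1.0, 0.8]
grip_width: 91.7
```

```bash
python3 -m handwheel '{"translation":[[0.25,-0.22,0],[0.2,-0.18,-0.1],[0.1,-0.09,-0.2],[0,0,-0.2],[0,0,-0.1],[0,0,0],[0,0,0],[0,0,0]],"twist":[-0.09,-0.09,0,0,0,0,0,0]}'
python3 - <<'E'
from h import *
np.set_printoptions(precision=3,suppress=True)
o=get_obs();print(o["time"],o["tool_pos"],o["tcp_rot"])
a=[]
for n in("scene","top"):
    c=capture(n);p=o["tool_pos"]+[0,0,-22];u,v=proj(c,p);print(n,u,v,proj(c,[557,116,35]))
    u,v=int(u),int(v);x=cv2.cvtColor(c["img"],4)[v-40:v+50,u-45:u+45];a.append(cv2.resize(x,(399,399),interpolation=cv2.INTER_CUBIC));print(u-45,v-40)
cv2.imwrite("pics/a1.png",np.hstack(a))
E
```

```text
time: 4.25
tool_pos: [561.2, 112.1, 159.8]
tcp_rot: [-3.137, -0.012, -0.373]
contact_force: [0.4, 0.0, 0.2]
grip_width: 91.6
4.25 [561.191 112.133 159.769] [-3.137 -0.012 -0.373]
scene 325.5745373770833 209.59931083959722 (np.float64(324.21154633870384), np.float64(227.02033373560536))
280 169
top 247.58406257675134 225.7457054160605 (np.float64(249.93072524712036), np.float64(227.9264938122565))
202 185
```

View pics/a1.png

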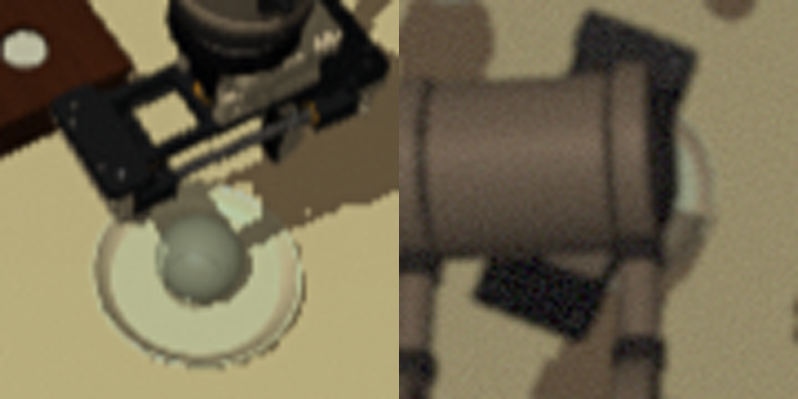

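```bash
python3 -m handwheel '{"translation":[[-0.027,0.033,-0.2],[0,0,-0.2],[0,0,-0.2],[0,0,-0.1],[0,0,-0.07],[0,0,0],[0,0,0],[0,0,0]],"twist":[0,0,0,0,0,0,0,0]}'
python3 - <<'E'
from h import *
np.set_printoptions(precision=3,suppress=True)
o=get_obs();print(o["time"],o["tool_pos"],o["tcp_rot"])
a=[]
for n in("scene",):
    c=capture(n);p=o["tool_pos"]+[0,0,-22];u,v=proj(c,p);print(n,u,v,proj(c,[557,116,35]))
    u,v=int(u),int(v);x=cv2.cvtColor(c["img"],4)[v-50:v+40,u-45:u+45];a.append(cv2.resize(x,(540,540),interpolation=cv2.INTER_CUBIC));print(u-45,v-40)
cv2.imwrite("pics/a2.png",np.hstack(a))
E
```

```text
time: 5.35
tool_pos: [560.9, 118.0, 47.1]
tcp_rot: [-3.132, -0.023, -0.372]
contact_force: [-0.4, 0.9, -0.5]
grip_width: 91.8
5.35 [560.863 118.014  47.131] [-3.132 -0.023 -0.372]
scene 323.66016190753675 229.80205514513258 (np.float64(324.21154633870384), np.float64(227.02033373560536))
278 189
```

View pics/a2.png

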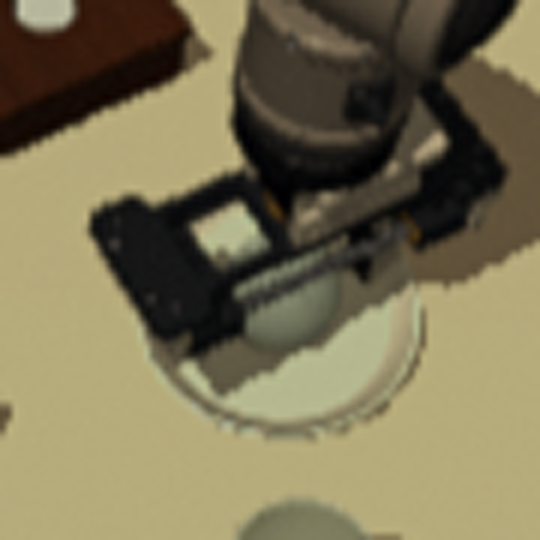

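```bash
python3 -m handwheel '{"translation":[[-0.025,0,-0.03],[-0.01,0,-0.015],[0,0,0],[0,0,0],[0,0,0],[0,0,0],[0,0,0],[0,0,0]],"twist":[0,0,0,0,0,0,0,0]}' 76
```

```text
time: 6.4
tool_pos: [555.7, 118.0, 40.6]
tcp_rot: [-3.131, -0.025, -0.372]
contact_force: [0.2, -0.3, -0.5]
grip_width: 64.6
```

```bash
python3 -m handwheel '{"translation":[[0,0,0],[0,0,0],[0,0,0],[0,0,0],[0,0,0],[0,0,0],[0,0,0],[0,0,0]],"twist":[0,0,0,0,0,0,0,0]}' 83
python3 -m handwheel '{"translation":[[0,0,0],[0,0,0],[0,0,0],[0,0,0],[0,0,0],[0,0,0],[0,0,0],[0,0,0]],"twist":[0,0,0,0,0,0,0,0]}' 130
```

```text
time: 7.4
tool_pos: [555.8, 118.0, 40.7]
tcp_rot: [-3.131, -0.025, -0.372]
contact_force: [0.5, -0.2, -0.1]
grip_width: 62.1
time: 8.4
tool_pos: [556.6, 117.8, 41.0]
tcp_rot: [-3.131, -0.026, -0.372]
contact_force: [0.7, -1.0, 0.5]
grip_width: 58.6
```

```bash
python3 -m handwheel '{"translation":[[0,0,0.1],[0,0,0.2],[0,0,0.3],[0,-0.1,0.1],[-0.1,-0.25,0],[-0.1,-0.3,0],[-0.1,-0.3,0],[-0.03,-0.25,0]],"twist":[0,0,0,0,0,0,0,0]}'
```

```text
time: 9.4
tool_pos: [499.6, -67.3, 147.5]
tcp_rot: [-3.134, -0.017, -0.367]
contact_force: [1.0, 0.2, -3.2]
grip_width: 58.7
```

Run:
```python
from h import *
np.set_printoptions(precision=3,suppress=True)
o=get_obs();print(o["time"],o["tool_pos"],o["tcp_rot"])
c=capture("scene");save(c,"b1.png")
```

```text
9.4 [499.588 -67.254 147.455] [-3.134 -0.017 -0.367]
```

View pics/b1.png

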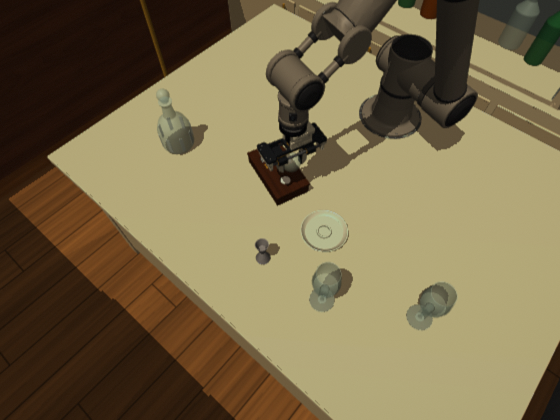

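The ball is held at about (291,165) and the empty dish is still at about (325,231). I'll move over the seat and lower partway.

```bash
python3 -m handwheel '{"translation":[[0.03,-0.06,0],[0.017,-0.04,-0.1],[0,0,-0.1],[0,0,-0.08],[0,0,0],[0,0,0],[0,0,0],[0,0,0]],"twist":[0,0,0,0,0,0,0,0]}'
python3 - <<'E'
from h import *
np.set_printoptions(precision=3,suppress=True)
o=get_obs();print(o["time"],o["tool_pos"],o["tcp_rot"])
c=capture("scene");save(c,"b2f.png")
bc=o["tool_pos"]+[0,0,-6]
print("ballpred",proj(c,bc),"seatpred",[proj(c,s) for s in([503.6,-84.8,50],[509.4,-83.2,50])])
cv2.imwrite("pics/b2.png",cv2.resize(cv2.cvtColor(c["img"],4)[120:220,235:335],(600,600),interpolation=cv2.INTER_CUBIC))
print([(round(d["score"],2),w(c,d["position"])) for d in spot_point("scene","ball_center")],[(round(d["score"],2),w(c,d["position"])) for d in spot_point("scene","seat")])
E
```

```text
time: 10.45
tool_pos: [506.0, -86.6, 100.6]
tcp_rot: [-3.137, -0.013, -0.368]
contact_force: [-0.1, -0.4, -3.0]
grip_width: 58.6
10.45 [506.009 -86.587 100.598] [-3.137 -0.013 -0.368]
ballpred (np.float64(284.4855529247795), np.float64(169.62760347622267)) seatpred [(np.float64(285.3285043266331), np.float64(177.87251270408663)), (np.float64(284.53015801127583), np.float64(179.25271680593985))]
[] [(0.68, array([732.075, 243.717,  -0.395])), (0.56, array([503.116, -83.745,  46.08 ]))]
```

View pics/b2.png

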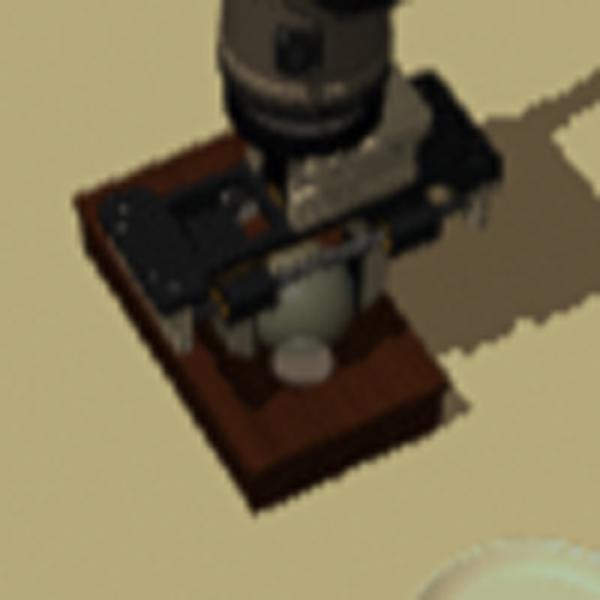

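Run:
```python
from h import *
c=capture("scene");o=get_obs()
print(ray(c,285.3,169.2,94.6),ray(c,285.0,179.2,40),o["contact_force"])
i=c["img"]
a=cv2.imread("pics/scene0.png").astype(int)
m=((a.min(2)>110)&(a[...,2]<260)).astype(np.uint8)[165:190,270:300]
n,l,s,ce=cv2.connectedComponentsWithStats(m);print(s.tolist(),ce+[270,165])
for k in range(1,n):
  print(ray(c,*(ce[k]+[270,165]),40),ray(c,*(ce[k]+[270,165]),50))
```

```text
[503.09149999 -85.74717872  94.6       ] [502.7792517  -86.81540787  40.        ] [ 0.21840538 -0.76179101 -1.88349441]
[[0, 0, 30, 25, 701], [29, 0, 1, 1, 1], [11, 12, 9, 6, 48]] [[284.44507846 176.83880171]
 [299.         165.        ]
 [285.         179.60416667]]
[428.68937232 -89.26728183  40.        ] [434.88127809 -84.62390791  50.        ]
[503.99545906 -85.77225539  40.        ] [509.46199177 -81.16254672  50.        ]
```

Through the scene camera the ball sits within about 1 mm of the recess axis. I'll lower it slowly.

```bash
python3 -m handwheel '{"translation":[[0,0,-0.05],[0,0,-0.04],[0,0,-0.02],[0,0,0],[0,0,0],[0,0,0],[0,0,0],[0,0,0]],"twist":[0,0,0,0,0,0,0,0]}'
```

```text
time: 11.65
tool_pos: [505.9, -86.7, 82.8]
tcp_rot: [-3.137, -0.013, -0.368]
contact_force: [-0.1, -0.0, -2.8]
grip_width: 58.8
```

```bash
python3 -m handwheel '{"translation":[[0,0,-0.008],[0,0,-0.008],[0,0,-0.008],[0,0,0],[0,0,0],[0,0,0],[0,0,0],[0,0,0]],"twist":[0,0,0,0,0,0,0,0]}'
```

```text
time: 12.65
tool_pos: [506.6, -85.9, 81.8]
tcp_rot: [-3.135, -0.015, -0.368]
contact_force: [0.5, 0.9, 1.3]
grip_width: 58.9
```

```bash
python3 -m handwheel '{"translation":[[0.006,0.006,0],[0.004,0.004,-0.008],[0,0,-0.008],[0,0,-0.008],[0,0,0],[0,0,0],[0,0,0],[0,0,0]],"twist":[0,0,0,0,0,0,0,0]}'
```

```text
time: 13.65
tool_pos: [508.3, -83.8, 80.5]
tcp_rot: [-3.135, -0.016, -0.368]
contact_force: [-0.7, 0.8, 1.6]
grip_width: 59.1
```

```bash
python3 -m handwheel '{"translation":[[0,0.004,-0.008],[0,0,-0.01],[0,0,-0.01],[0,0,0],[0,0,0],[0,0,0],[0,0,0],[0,0,0]],"twist":[0,0,0,0,0,0,0,0]}'
```

```text
time: 14.65
tool_pos: [508.6, -83.1, 80.1]
tcp_rot: [-3.135, -0.019, -0.368]
contact_force: [-2.4, 0.4, 3.5]
grip_width: 58.9
```

```bash
python3 -m handwheel '{"translation":[[0,0,0],[0,0,0],[0,0,0],[0,0,0],[0,0,0],[0,0,0],[0,0,0],[0,0,0]],"twist":[0,0,0,0,0,0,0,0]}' 40
python3 -m handwheel '{"translation":[[0,0,0.05],[0,0,0.1],[0,0,0.2],[0,0,0.2],[-0.02,-0.15,0],[-0.1,-0.25,0],[-0.1,-0.2,0],[0,0,0]],"twist":[0,0,0,0,0,0,0,0]}'
python3 - <<'E'
from h import *
o=get_obs();print(o["time"],o["tool_pos"])
a=[]
for n in("scene","top"):
    c=capture(n);save(c,"c1"+n+".png");print([(round(d["score"],2),w(c,d["position"])) for d in spot_point(n,"ball_center")])
    u,v=map(int,proj(c,[490,-130,60]));a.append(cv2.resize(cv2.cvtColor(c["img"],4)[v-45:v+45,u-45:u+45],(400,400),interpolation=cv2.INTER_CUBIC))
cv2.imwrite("pics/c1.png",np.hstack(a))
E
```

```text
time: 15.65
tool_pos: [509.3, -83.4, 79.5]
tcp_rot: [-3.135, -0.02, -0.368]
contact_force: [-0.1, 0.0, 0.1]
grip_width: 77.4
time: 16.65
tool_pos: [476.7, -175.8, 173.1]
tcp_rot: [-3.136, -0.029, -0.366]
contact_force: [0.2, 0.0, -1.3]
grip_width: 78.0
16.65 [ 476.74288524 -175.75429721  173.09609532]
[(0.68, array([508.92246072, -85.127867  ,  73.60646573]))]
[(0.81, array([513.69309966, -87.25002456,  74.51860952]))]
```

View pics/c1.png

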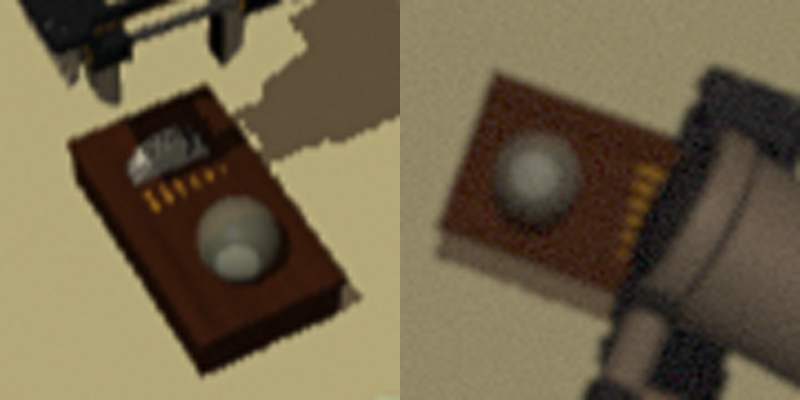

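The ball sits in the recess: scene crop (238,238), top crop (537,178), with the networks reading z of about 74. Next I'll close the fingers and go above the wheel, 6 mm on the dim side.

```bash
python3 -m handwheel '{"translation":[[-0.05,-0.03,0],[-0.02,-0.01,0],[0,0,-0.1],[0,0,-0.1],[0,0,-0.1],[0,0,-0.05],[0,0,-0.02],[0,0,0]],"twist":[0.01,0,0,0,0,0,0,0]}' 255
```

```text
time: 17.85
tool_pos: [466.8, -177.6, 116.0]
tcp_rot: [-3.135, -0.029, -0.342]
contact_force: [0.5, -0.2, -0.0]
grip_width: 2.8
```

```bash
python3 -m handwheel '{"translation":[[-0.006,-0.027,-0.06],[0,0,-0.06],[0,0,-0.02],[0,0,0],[0,0,0],[0,0,0],[0,0,0],[0,0,0]],"twist":[0,0,0,0,0,0,0,0]}'
python3 - <<'E'
from h import *
o=get_obs();print(o["time"],o["tool_pos"])
c=capture("scene")
u,v=map(int,proj(c,[475,-175,60]));print(u-40,v-40)
cv2.imwrite("pics/d1.png",cv2.resize(cv2.cvtColor(c["img"],4)[v-40:v+40,u-40:u+40],(560,560),interpolation=cv2.INTER_CUBIC))
E
```

```text
time: 18.85
tool_pos: [466.4, -182.3, 94.6]
tcp_rot: [-3.135, -0.031, -0.342]
contact_force: [-0.3, -0.0, 0.8]
grip_width: 0.4
18.85 [ 466.43834927 -182.29997555   94.56603236]
230 116
```

View pics/d1.png

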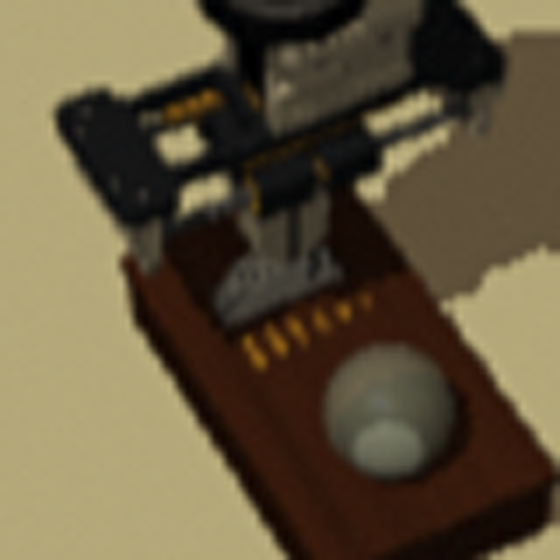

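The closed fingers, about 25 mm wide, stand centred over the wheel at crop (290,260). Now I'll touch it lightly and find the stiffness.

```bash
python3 -m handwheel '{"translation":[[0,0,-0.02],[0,0,-0.012],[0,0,-0.012],[0,0,-0.012],[0,0,-0.012],[0,0,-0.012],[0,0,-0.012],[0,0,-0.012]],"twist":[0,0,0,0,0,0,0,0]}'
```

```text
time: 19.9
tool_pos: [467.3, -182.6, 89.9]
tcp_rot: [-3.137, -0.039, -0.34]
contact_force: [-6.2, 2.8, 19.4]
grip_width: 0.5
```

```bash
python3 -m handwheel '{"translation":[[0,0,-0.004],[0,0,-0.005],[0.015,-0.006,-0.005],[0.015,-0.006,-0.005],[0.015,-0.006,-0.005],[0.005,-0.002,-0.005],[0.003,-0.001,-0.005],[0.003,-0.001,-0.005]],"twist":[0,0,0,0,0,0,0,0]}'
python3 - <<'E'
from h import *
o=get_obs();print(o["time"],o["tool_pos"],o["contact_force"])
E
```

```text
time: 20.9
tool_pos: [477.0, -186.2, 89.6]
tcp_rot: [-3.138, -0.045, -0.34]
contact_force: [-0.9, 0.8, 8.3]
grip_width: 0.7
20.9 [ 476.99104437 -186.18288485   89.64289853] [-0.88462972  0.77536264  8.26360915]
```

```bash
python3 -m handwheel '{"translation":[[0,0,0.05],[0,0,0.1],[0,0,0.2],[-0.1,0.1,0.2],[-0.3,0.1,0],[-0.3,0.1,0],[0,0,0],[0,0,0]],"twist":[0,0,0,0,0,0,0,0]}'
cat > look.py <<'E'
from h import *
import sys
o=get_obs();print(o["time"],o["tool_pos"],o["tcp_rot"])
a=[]
W=np.array([471.6,-183.5,68]);t=-.355;ex=np.array([np.cos(t),np.sin(t),0])
for n,r in(("scene",16),("top",16)):
    c=capture(n)
    for l in("dimmer_mark","wheel_top"):
      print(n,l,[(round(d["score"],2),w(c,d["position"]).round(1),round(float((w(c,d["position"])-W)@ex),1)) for d in spot_point(n,l)[:2]])
    u,v=map(int,proj(c,W-[0,0,8]));print(u-r,v-r)
    for q in (.35,.7,1.05,1.4,1.75,2.1):
        al=1.222-q;p=proj(c,W+[0,0,-32]+32*np.array([0,0,np.cos(al)])-32*np.sin(al)*ex);print(q,[round((p[0]-u+r+.5)*400/2/r),round((p[1]-v+r+.5)*400/2/r)],end=" ")
    print()
    a.append(cv2.resize(cv2.cvtColor(c["img"],4)[v-r:v+r,u-r:u+r],(400,400),interpolation=cv2.INTER_CUBIC))
cv2.imwrite("pics/"+sys.argv[1],np.hstack(a))
E
python3 look.py e1.png
```

```text
time: 21.9
tool_pos: [368.0, -139.7, 174.6]
tcp_rot: [-3.138, -0.042, -0.34]
contact_force: [1.0, 0.5, 0.0]
grip_width: 0.6
21.9 [ 368.02184921 -139.66995303  174.55923085] [-3.13844886 -0.04239572 -0.33956744]
scene dimmer_mark [(0.42, array([ 466.8, -178.7,   65.8]), -6.1)]
scene wheel_top [(0.84, array([ 469.2, -185.5,   70.7]), -1.5)]
252 138
0.35 [300, 183] 0.7 [271, 177] 1.05 [236, 183] 1.4 [199, 199] 1.75 [164, 223] 2.1 [136, 253] 
top dimmer_mark [(0.54, array([ 464.3, -182.2,   69.4]), -7.3)]
top wheel_top [(0.78, array([ 474.4, -180. ,   70.4]), 1.4), (0.68, array([ 465.3, -180.2,   69.5]), -7.1)]
329 239
0.35 [176, 305] 0.7 [192, 275] 1.05 [209, 236] 1.4 [224, 193] 1.75 [236, 152] 2.1 [244, 119]
```

View pics/e1.png

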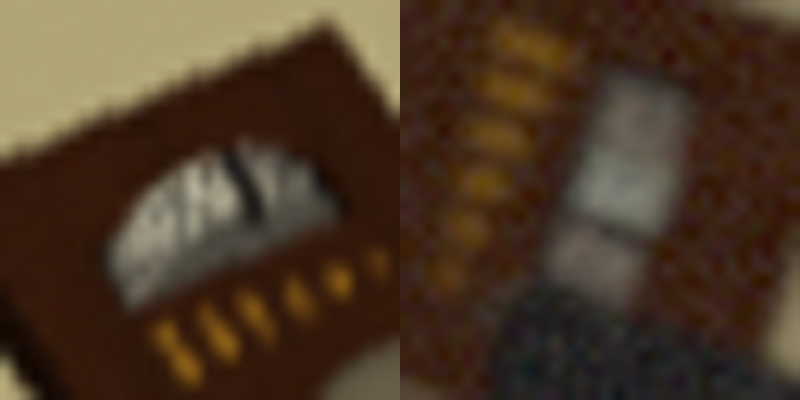

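Run:
```python
import cv2,numpy as np
o=[]
for n,(u,v) in(("scene0",(269,155)),("top0",(346,254))):
    a=cv2.imread(f"pics/{n}.png");o.append(cv2.resize(a[v-16:v+16,u-16:u+16],(400,400),interpolation=cv2.INTER_CUBIC))
cv2.imwrite("pics/e0.png",np.hstack(o))
```

```text
(no output)
```

View pics/e0.png

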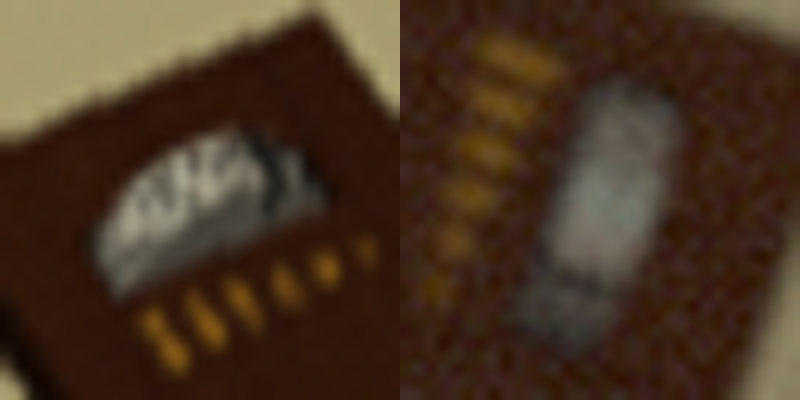

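Compared with the start picture, the mark moved from about q=0.70 to about q=1.05: it is now at scene crop (240,175) and top crop (610,230). That is one click. Now the second stroke.

```bash
python3 -m handwheel '{"translation":[[0.3,-0.12,0],[0.25,-0.11,0],[0.1,-0.05,-0.1],[0,0,-0.2],[0,0,-0.16],[0,0,-0.05],[0,0,0],[0,0,0]],"twist":[0,0,0,0,0,0,0,0]}'
```

```text
time: 23.2
tool_pos: [471.1, -183.6, 94.5]
tcp_rot: [-3.138, -0.041, -0.338]
contact_force: [-0.1, -0.5, -0.5]
grip_width: 0.3
```

```bash
python3 -m handwheel '{"translation":[[-0.03,0.013,0],[-0.005,0.001,-0.012],[0,0,-0.01],[0,0,-0.006],[0,0,-0.005],[0,0,-0.005],[0,0,-0.005],[0,0,-0.005]],"twist":[0,0,0,0,0,0,0,0]}'
```

```text
time: 24.2
tool_pos: [466.7, -182.0, 89.9]
tcp_rot: [-3.139, -0.046, -0.338]
contact_force: [-2.6, 1.0, 10.3]
grip_width: 0.4
```

```bash
python3 -m handwheel '{"translation":[[0,0,-0.005],[0.015,-0.006,-0.005],[0.015,-0.006,-0.005],[0.015,-0.006,-0.005],[0.005,-0.002,-0.005],[0.004,-0.001,-0.005],[0.003,-0.001,-0.005],[0,0,-0.005]],"twist":[0,0,0,0,0,0,0,0]}'
```

```text
time: 25.2
tool_pos: [477.2, -185.9, 89.5]
tcp_rot: [-3.14, -0.053, -0.338]
contact_force: [-2.0, 1.6, 10.5]
grip_width: 0.5
```

```bash
python3 -m handwheel '{"translation":[[0,0,0.05],[0,0,0.1],[0,0,0.2],[-0.1,0.1,0.2],[-0.3,0.1,0],[-0.3,0.1,0],[0,0,0],[0,0,0]],"twist":[0,0,0,0,0,0,0,0]}'; python3 look.py e2.png
```

```text
time: 26.2
tool_pos: [368.7, -139.7, 174.1]
tcp_rot: [-3.141, -0.051, -0.338]
contact_force: [0.8, 1.1, -0.3]
grip_width: 0.4
26.2 [ 368.68154182 -139.66029621  174.13778302] [-3.14060499 -0.05138383 -0.33770732]
scene dimmer_mark [(0.7, array([ 476. , -182.8,   65.5]), 3.9)]
scene wheel_top [(0.66, array([ 467.7, -186.2,   66.4]), -2.8)]
252 138
0.35 [300, 183] 0.7 [271, 177] 1.05 [236, 183] 1.4 [199, 199] 1.75 [164, 223] 2.1 [136, 253] 
top dimmer_mark [(0.59, array([ 476.1, -185.5,   65.8]), 4.9)]
top wheel_top [(0.84, array([ 474.4, -179.5,   72.3]), 1.2)]
329 239
0.35 [176, 305] 0.7 [192, 275] 1.05 [209, 236] 1.4 [224, 193] 1.75 [236, 152] 2.1 [244, 119]
```

View pics/e2.png

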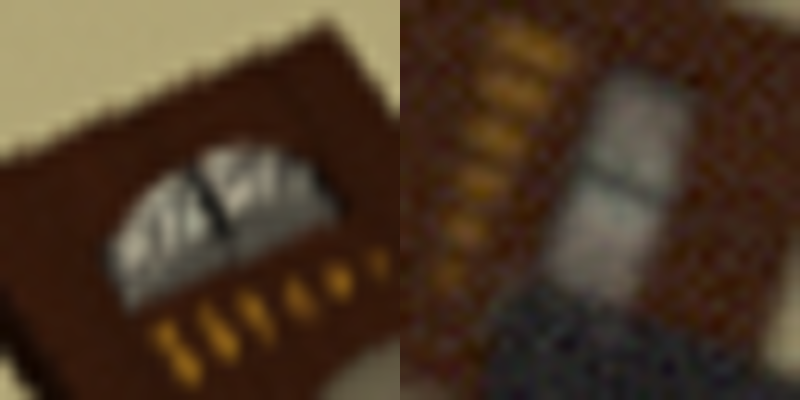

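The mark is at q≈1.40 (scene crop (207,195), top crop (625,180)), so two clicks are done. Now the third.

```bash
python3 -m handwheel '{"translation":[[0.3,-0.12,0],[0.25,-0.11,0],[0.065,-0.035,-0.1],[0,0,-0.2],[0,0,-0.16],[0,0,-0.05],[0,0,0],[0,0,0]],"twist":[0,0,0,0,0,0,0,0]}'
```

```text
time: 27.5
tool_pos: [466.4, -181.3, 94.2]
tcp_rot: [-3.14, -0.05, -0.337]
contact_force: [-0.4, 0.0, -0.2]
grip_width: 0.5
```

```bash
python3 -m handwheel '{"translation":[[0,0,-0.01],[0,0,-0.01],[0,0,-0.01],[0,0,-0.005],[0,0,-0.005],[0,0,-0.005],[0,0,-0.005],[0,0,-0.005]],"twist":[0,0,0,0,0,0,0,0]}'
```

```text
time: 28.5
tool_pos: [467.6, -181.9, 90.0]
tcp_rot: [-3.142, -0.056, -0.336]
contact_force: [-3.5, 1.0, 7.6]
grip_width: 0.3
```

```bash
python3 -m handwheel '{"translation":[[0,0,-0.005],[0.015,-0.006,-0.005],[0.015,-0.006,-0.005],[0.015,-0.006,-0.005],[0.005,-0.002,-0.005],[0.004,-0.001,-0.005],[0.003,-0.001,-0.005],[0,0,-0.005]],"twist":[0,0,0,0,0,0,0,0]}'
```

```text
time: 29.5
tool_pos: [477.8, -185.7, 89.4]
tcp_rot: [3.141, -0.063, -0.336]
contact_force: [0.0, 2.1, 8.3]
grip_width: 0.6
```

```bash
python3 -m handwheel '{"translation":[[0,0,0.05],[0,0,0.1],[0,0,0.2],[-0.1,0.1,0.2],[-0.3,0.1,0],[-0.3,0.1,0],[0,0,0],[0,0,0]],"twist":[0,0,0,0,0,0,0,0]}'; python3 look.py e3.png
python3 - <<'E'
from h import *
for n in("scene","top"):
    c=capture(n);save(c,"f"+n+".png")
    for l in("ball_center","dish","decanter","glass_l","jigger"):
        print(n,l,[(round(d["score"],2),w(c,d["position"]).round(1)) for d in spot_point(n,l)[:2]])
E
```

```text
time: 30.5
tool_pos: [367.8, -138.8, 173.4]
tcp_rot: [3.141, -0.057, -0.336]
contact_force: [0.4, 0.3, -0.2]
grip_width: 0.3
30.5 [ 367.82403035 -138.83923549  173.35883543] [ 3.14066455 -0.05674332 -0.33562709]
scene dimmer_mark [(0.52, array([ 484.1, -183.8,   64. ]), 11.8)]
scene wheel_top [(0.92, array([ 471.3, -183.6,   66.6]), -0.3)]
252 138
0.35 [300, 183] 0.7 [271, 177] 1.05 [236, 183] 1.4 [199, 199] 1.75 [164, 223] 2.1 [136, 253] 
top dimmer_mark [(0.62, array([ 489.7, -191.2,   64.1]), 19.7)]
top wheel_top [(0.76, array([ 474.2, -180.5,   70.3]), 1.4), (0.72, array([598.5, 477.6,   1. ]), -110.8)]
329 239
0.35 [176, 305] 0.7 [192, 275] 1.05 [209, 236] 1.4 [224, 193] 1.75 [236, 152] 2.1 [244, 119] 
scene ball_center [(0.7, array([503.7, -87.3,  73.8]))]
scene dish [(0.79, array([556. , 116.6,   0.8]))]
scene decanter [(0.93, array([ 609.1, -491.9,   -2.1]))]
scene glass_l [(0.9, array([594.2, 479.4,   0.6])), (0.68, array([732.3, 242.6,  -4.1]))]
scene jigger [(0.68, array([744.6,  32.1,  -2.7]))]
top ball_center [(0.78, array([514.9, -83.6,  74. ]))]
top dish [(0.6, array([5.616e+02, 1.163e+02, 2.000e-01])), (0.54, array([ 492.4, -134.3,    1.4]))]
top decanter [(0.97, array([ 607.8, -493.7,    1.6])), (0.66, array([743.2,  31.2,  -1.2]))]
top glass_l [(0.77, array([735.1, 240.6,   2.4])), (0.55, array([ 5.983e+02,  4.758e+02, -4.000e-01]))]
top jigger [(0.63, array([744.6,  28.7,  -1.4]))]
```

View pics/e3.png

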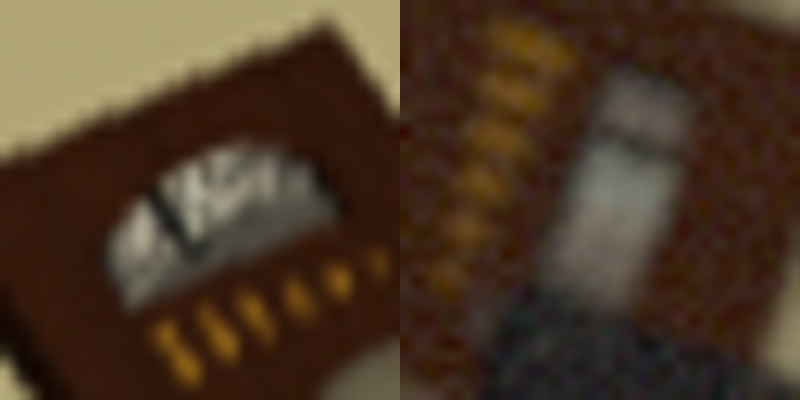

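View pics/fscene.png

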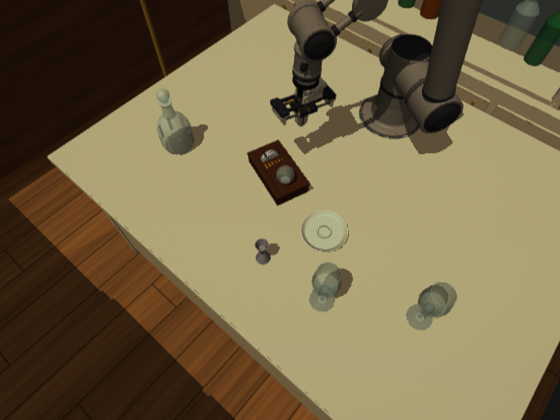

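The mark is now at scene crop (173,222) and top crop (638,142), which matches q≈1.75, so three clicks are done. The ball is on the stand at about (286,175), and the other things stand where they were. The arm is clear, so I'm handing in.

```bash
python3 -c "
from plant import *
print(close_job(), get_obs()['time'])"
```

```text
the job is handed in; nothing more can be done
the job is handed in; nothing more can be done
```

The ball is in the stand's recess and the light is up three clicks. I handed the job in at about 31 s; no verdict was reported.

- **Ball:** I gripped it in the dish and lowered it until the stand took a few newtons. Before release it was in place within about 0.5 mm of the expected height. Afterwards both cameras put its centre about 74 mm above the table, as it should be. They disagreed sideways by about 11 mm in x, which is more than their usual scatter. The pictures show the ball in the recess.
- **Light:** I made three separate strokes towards the longer bars and checked the index mark after each one. It went from 0.70 to 1.05, 1.40 and 1.75, agreeing in both cameras. The first touch on the wheel pressed at about 19 N, above the advised 6 to 10 N, but the wheel did not turn. The readings at the ends of the strokes were 8 to 10.5 N.
- **Other things:** the dish, glasses, decanter and jigger showed no movement within the accuracy of the cameras, and the arm ended clear of everything.

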